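# Empty the bolt cup from the turntable into the parts bin

## Task

Lift the steel cup of bolts off the free-spinning turntable without swinging the turntable more than a quarter turn, and tip all six bolts into the open grey bin. Then stand the empty cup upright on the middle of the cork mat and shut the bin's lid. Leave everything else on the turntable standing or lying as it is, and do not shift the other things on the table.

Things in the scene. Friction and masses are not known exactly. Their poses are not given: they have to be found in the camera images.
- cup: open sheet-steel scoop cup on the turntable, holding six bolts. Well 56 (x) by 50 (y) mm, 40 mm high, walls 3 mm; at +x a chute with cheeks slopes up and out at 45 deg for 40 mm to the lip; at -x a level bar handle, 16 mm wide and high, runs 75 mm out from the back wall (x -28 to -103 mm). Origin: centre of the well's underside, z up. About 160 g empty.
- cup_grip (a point): middle of the cup's handle, at (-68, 0, 32) mm in the cup's frame; the handle's underside is 24 mm above the cup's underside; axes as the cup's
- cup_lip (a point): middle of the cup's pouring lip, at (68, 0, 42) mm in the cup's frame
- cup_in (a point): in the middle of the cup's well, 12 mm above its underside
- turntable_base: fixed round foot of the turntable, 140 mm across and 15 mm high; origin at table level on the turning axis
- turntable (a joint): angle of the plywood turntable disc (300 mm across, top 27 mm above the table) that spins freely on its foot, rad, counter-clockwise from above, 0 at the start
- bin: grey plastic parts bin fixed to the table, open-topped with a hinged lid: 115 (its x) by 130 (its y) by 70 mm high, walls 4 mm. Origin: centre of its underside, z up; the lid's hinge runs along its +x rim
- bin_lid (a joint): lid of the bin, rad: 0 shut, about 1.7 standing open, leaning a little out past the hinge; 6 mm thick; below 1.5 it falls shut by itself
- bin_lid_hinge (a point): middle of the lid's hinge line, on the bin's +x rim
- bin_lid_handle (a point): the knob on the lid's outer face, near its free edge
- mat: round cork mat fixed to the table, 150 mm across, 4 mm thick; origin: centre of its underside
- tin: small upright aluminium grease tin on the turntable, 52 mm across, 55 mm high; bystander; origin: centre of its underside, z up
- bottle: small upright white plastic oil bottle on the turntable, 42 mm across, 115 mm high; bystander; origin: centre of its underside, z up
- cage: aluminium derailleur cage lying on the turntable, 80 by 20 by 22 mm high, long along x; bystander; origin: centre of its underside
- multitool: folded black plastic multitool lying on the turntable, 75 by 22 by 18 mm high, long along x; bystander; origin: centre of its underside
- wrench: stainless crank-bolt wrench lying on the table, 180 mm long along its x; bystander
- pick: grey silicone-tipped pick lying on the table, 150 mm long along x, 16 mm thick; bystander
- mug: white mug on the table, 76 mm across, 90 mm high, handle at its +y; bystander; origin: centre of its underside, z up
- bolt0: one of the six alike crank bolts that start in the cup: head 15 mm across and 6 mm high, shank 9 mm across and 12 mm long, 14 g; origin: centre of the head's outer face, z along the shank
- bolt1: one of the six alike crank bolts that start in the cup: head 15 mm across and 6 mm high, shank 9 mm across and 12 mm long, 14 g; origin: centre of the head's outer face, z along the shank
- bolt2: one of the six alike crank bolts that start in the cup: head 15 mm across and 6 mm high, shank 9 mm across and 12 mm long, 14 g; origin: centre of the head's outer face, z along the shank
- bolt3: one of the six alike crank bolts that start in the cup: head 15 mm across and 6 mm high, shank 9 mm across and 12 mm long, 14 g; origin: centre of the head's outer face, z along the shank
- bolt4: one of the six alike crank bolts that start in the cup: head 15 mm across and 6 mm high, shank 9 mm across and 12 mm long, 14 g; origin: centre of the head's outer face, z along the shank
- bolt5: one of the six alike crank bolts that start in the cup: head 15 mm across and 6 mm high, shank 9 mm across and 12 mm long, 14 g; origin: centre of the head's outer face, z along the shank
Not all that is in view belongs to the job. What is meant by the cup is not purple or turquoise, and is the smaller of those in its own colour.

How it is judged:
On the way, in this order (a step that is already met when the one before it is completed fails the run):
1. the cup is lifted clear of the turntable with all six bolts still in it (height (world z) of cup above 0.06 m and contact force between cup and turntable_base below 0.05 N and distance between each of bolt0, bolt1, bolt2, bolt3, bolt4, bolt5 and cup_in below 0.06 m), for 0.1 s.
2. all six bolts are in the bin (x of bolt0 in the frame of bin between -0.0575 and 0.0575 m and y of bolt0 in the frame of bin between -0.065 and 0.065 m and z of bolt0 in the frame of bin between 0 and 0.07 m and x of bolt1 in the frame of bin between -0.0575 and 0.0575 m and y of bolt1 in the frame of bin between -0.065 and 0.065 m and z of bolt1 in the frame of bin between 0 and 0.07 m and x of bolt2 in the frame of bin between -0.0575 and 0.0575 m and y of bolt2 in the frame of bin between -0.065 and 0.065 m and z of bolt2 in the frame of bin between 0 and 0.07 m and x of bolt3 in the frame of bin between -0.0575 and 0.0575 m and y of bolt3 in the frame of bin between -0.065 and 0.065 m and z of bolt3 in the frame of bin between 0 and 0.07 m and x of bolt4 in the frame of bin between -0.0575 and 0.0575 m and y of bolt4 in the frame of bin between -0.065 and 0.065 m and z of bolt4 in the frame of bin between 0 and 0.07 m and x of bolt5 in the frame of bin between -0.0575 and 0.0575 m and y of bolt5 in the frame of bin between -0.065 and 0.065 m and z of bolt5 in the frame of bin between 0 and 0.07 m), for 0.2 s.
At the end, for the whole second after the job is handed in: Bolts all inside the bin, below its rim; lid shut (0.08 rad); cup at rest, upright (0.1 rad) on the mat, centres within 45 mm; tin and bottle upright (0.2 rad); tin, bottle, cage and multitool still on the turntable (origins within 165 mm of its axis) (all of step 2 and horizontal distance between cup and mat below 0.045 m and angle between cup's own z axis and vertical below 0.1 rad and height (world z) of cup between 0 and 0.01 m and horizontal distance between each of tin, bottle, cage, multitool and turntable_base below 0.165 m and height (world z) of each of tin, bottle, cage, multitool above 0.015 m and angle between each of tin, bottle's own z axis and vertical below 0.2 rad and linear speed of cup below 0.03 m/s and linear speed of each of bolt0, bolt1, bolt2, bolt3, bolt4, bolt5 below 0.05 m/s and value of joint bin_lid below 0.08 rad); the robot touches nothing.
It fails at once if the turntable is swung more than a quarter turn (1.6 rad) either way (value of joint turntable above 1.6 rad or value of joint turntable below -1.6 rad).
It fails at once if something else on the turntable is knocked over or off it (not (horizontal distance between tin and turntable_base below 0.165 m) or not (horizontal distance between bottle and turntable_base below 0.165 m) or not (horizontal distance between cage and turntable_base below 0.165 m) or not (horizontal distance between multitool and turntable_base below 0.165 m) or not (height (world z) of tin above 0.015 m) or not (height (world z) of bottle above 0.015 m) or not (height (world z) of cage above 0.015 m) or not (height (world z) of multitool above 0.015 m) or angle between any of tin, bottle's own z axis and vertical above 0.6 rad).
It fails at once if the wrench, pick or mug is shifted more than 60 mm (distance of any of wrench, pick, mug from where it was at the start of the episode above 0.06 m).
It also fails if it takes over 72 s, if anything falls off the work surface, if the arm or the gripper's body presses on something with over 40 N, if the wrist force passes 120 N, or if a joint passes its speed limit or range.

## Robot

A 7-joint arm with a two-finger parallel gripper is mounted at the origin on the work surface. World frame = base frame: x ahead of the robot, y to its left, z up, the work surface at z = 0. Lengths are in m, angles in rad, forces in N, time in s.
With the tool pointing down it reaches from about 0.4 to 0.85 m from the base axis. Payload 10.4 kg.
Tool frame: the origin (TCP) lies midway between the tips of the shut fingers; the grasp point (between the pads) lies r.grip_point_offset behind it (r.grip_point_offset is the distance from the TCP to the grasp point, in m); z points along the fingers, y is the line along which they close (so a half turn about z gives the same grasp; the last joint's range is limited). The gripper opens to 87 mm and grips with 3 to 60 N. Pads are 19 mm wide; open, the fingers measure 117 mm over their backs; the gripper's body (75 mm by 190 mm) begins 51 mm behind the grasp point.
Start: joints at [1.126, 0.332, -0.065, 1.46, 0.022, 1.35, -0.088], TCP at [0.256, -0.57, 0.223] pointing down, gripper open.
Joint ranges: [-2.6, 2.6], [-0.5, 2.12], [-1.47, 1.34], [0.16, 2.42], [-1.27, 4.41], [0.06, 2.06], [-2.6, 2.6]. Speed limits (rad/s): [2.22, 2.22, 2.79, 2.79, 3.14, 3.14, 3.14].

## Interface

Orientations are given as a unit quaternion [x, y, z, w].
In Python, from bench import r gives the robot as it stands.
- The arm moves only by the tool play_rows, never from a script. Its arguments are lists of equal length, an entry for each row: "claw": the closure, from 0 (fully open) to 1 (shut); "delta_pos": the shift along the tool's x, y, z scaled (see below), a list of three; "delta_rot": the turn, a rotation vector about the tool's x, y, z scaled (see below), a list of three. A call has 1 to 8 rows; each row shifts and turns the commanded pose from where the row before left it, along the tool's axes as they then stand; what a row does not reach is not made up. The controller multiplies each number of a shift by 200 mm and each number of a turn by pi rad. A row lasts 1/10 s, in which the tool goes at most 50 mm and 8.59 degrees, less where a joint would pass 70% of its speed; a pose out of reach is approached as far as the arm can. A call with a number of a shift or a turn outside -1 to 1 is refused whole. A call with a gripper value outside its range is refused whole. The fingers move at their own pace and stop on an object; "squeeze" is the grip in N (left out, the last holds). Time passes only in rows, so rows that do not move let the fingers close. It gives the time, the measured TCP pose, the force, the opening and the grip force at its end, in the units of the state.
- r.read_state(): the state, without advancing time (a new reading comes with each control period).
- r.camera(name): name is "scene" or "top" or "wrist"; returns a dict with "pixels" (420x560x3 uint8, red, green, blue), "camera_matrix" (3x3 intrinsics, pixels), "cam_to_world" (4x4, takes a point from camera to world coordinates); the wrist camera has in their place "hand_eye" (4x4, takes a point from camera to tool coordinates, whose origin is the TCP and whose axes are the flange's). Camera axes: x right, y up, looking along -z (the intrinsics and any distortion apply to the point x, -y, -z); pixel columns grow to the right and rows downward; lengths in m; the calibration is good to about 2 mm. A picture is of the moment at which its call begins: read the wrist's pose just before it. There is no depth.
- r.close_job(): hands the job in; it is judged then, once.
The state is a dict: "time": time; "joint_positions": joint angles; "joint_vel": joint speeds; "joint_torque": joint torques, N m; "ee_pos": TCP position; "eef_rot": TCP orientation; "ft_force": force on the tool from outside, world axes, zero at the start; "torque": the same for the moment, N m; "width": finger opening in m; "grip_force": force on a finger pad.
Only numpy, scipy, OpenCV 4.12 (cv2) and the standard library are available. Lean on these libraries where they do the work, as an engineer would, in place of code of your own. Each camera call takes 0.05 s, during which the arm holds its last target. There are 200 camera calls.

## Working session

There is one attempt and no reset: what is moved stays moved. The work goes in short steps, Python scripts to look and compute and a tool call to move; the robot and the scene stay as the last step left them, time stands still between calls to the robot, and variables do not carry over. Pictures are saved under pics/ and viewed, at most 10 in all, crops included, and the job is handed in when it is done.

Besides the shell and the picture viewer there is one more tool, called by a JSON object that holds its "method" and its "body", one argument or row to a line. play_rows: Moves the arm, as the interface text tells. Shifts and turns lie within -1 to 1; 1 stands for 200 mm of shift or pi rad of turn. Its arguments: {"type":"object","properties":{"claw":{"type":"array"},"delta_pos":{"type":"array"},"delta_rot":{"type":"array"},"squeeze":{"type":"number"}},"required":["claw","delta_pos","delta_rot"]}

```bash
mkdir -p pics; cat > h.py <<'E'
import numpy as np, cv2
from scipy.spatial.transform import Rotation as R
from bench import r
def shot(n,f):
    s=r.read_state(); c=r.camera(n); cv2.imwrite(f,c["pixels"][:,:,::-1])
    if n=="wrist":
        T=np.eye(4);T[:3,:3]=R.from_quat(s["eef_rot"]).as_matrix();T[:3,3]=s["ee_pos"];M=T@c["hand_eye"]
    else: M=c["cam_to_world"]
    np.savez(f[:-4]+".npz",K=c["camera_matrix"],M=M,p=c["pixels"]); return c
def load(f): d=np.load(f); return d["K"],d["M"],d["p"]
def ray(K,M,u,v):
    d=np.linalg.solve(K,[u,v,1.]); d=M[:3,:3]@(d*[1,-1,-1]); return M[:3,3],d
def onz(K,M,u,v,z): o,d=ray(K,M,u,v); return o+d*(z-o[2])/d[2]
def proj(K,M,P):
    q=np.linalg.inv(M)@np.append(P,1); q=K@(q[:3]*[1,-1,-1]); return q[:2]/q[2]
E
python3 - <<'E'
from h import *
s=r.read_state(); print({k:np.round(v,3) for k,v in s.items()},r.grip_point_offset)
for n in("scene","top"):
    c=shot(n,f"pics/{n}0.png"); print(c["camera_matrix"],np.round(c["cam_to_world"],3),c.keys())
E
```

```text
{'time': np.float64(0.0), 'joint_positions': array([ 1.126,  0.333, -0.065,  1.461,  0.022,  1.35 , -0.088]), 'joint_vel': array([-0.   ,  0.   , -0.   , -0.002,  0.   ,  0.   ,  0.001]), 'joint_torque': array([-0.0000e+00, -6.2326e+01,  2.4000e-02, -3.8989e+01, -6.1000e-02,
        4.0000e-02,  0.0000e+00]), 'ee_pos': array([ 0.256, -0.57 ,  0.222]), 'eef_rot': array([ 0.978,  0.209, -0.   , -0.001]), 'ft_force': array([ 0.167,  0.055, -0.266]), 'torque': array([0.002, 0.055, 0.02 ]), 'grip_force': np.float64(0.0), 'width': np.float64(0.087)} 0.0187
[[491.21001078   0.         283.19793225]
 [  0.         491.21001078 211.1275863 ]
 [  0.           0.           1.        ]] [[ 0.72  -0.565  0.402  0.999]
 [ 0.693  0.598 -0.402 -0.569]
 [-0.013  0.569  0.822  1.114]
 [ 0.     0.     0.     1.   ]] dict_keys(['pixels', 'camera_matrix', 'cam_to_world'])
[[483.08509524   0.         278.88405926]
 [  0.         483.08509524 200.49855696]
 [  0.           0.           1.        ]] [[-0.021  0.989 -0.144  0.319]
 [-1.    -0.023 -0.009 -0.059]
 [-0.012  0.144  0.99   1.389]
 [ 0.     0.     0.     1.   ]] dict_keys(['pixels', 'camera_matrix', 'cam_to_world'])
```

View pics/top0.png

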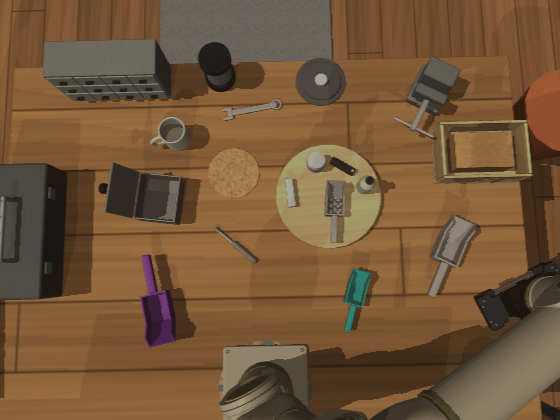

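View pics/scene0.png

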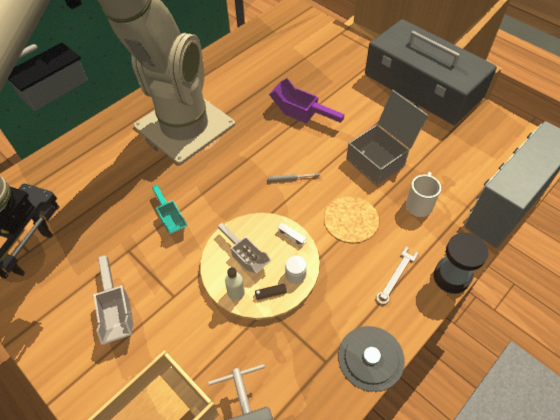

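Cup candidates in the top view are purple (157,310), turquoise (357,295), a large steel one (455,245) and a smaller steel one with bolts on the turntable (335,205). The last fits: it is steel, the smaller of the two steel ones, and it holds bolts. I'll confirm that in a crop.

```bash
python3 - <<'E'
from h import *
K,M,p=load("pics/top0.npz"); b=p[:,:,::-1]
a=cv2.resize(b[140:260,270:390],None,fx=5,fy=5,interpolation=cv2.INTER_CUBIC)[:, :]
c=cv2.resize(b[150:240,95:195],None,fx=2,fy=2,interpolation=cv2.INTER_CUBIC)
im=np.zeros((600,800,3),np.uint8); im[:,:600]=a; im[:180,600:]=c; cv2.imwrite("pics/crop1.png",im)
hsv=cv2.cvtColor(b,cv2.COLOR_BGR2HSV)
for u,v in[(300,230),(233,173),(335,232),(335,190),(170,210),(270,260)]: print((u,v),hsv[v,u])
for n,uv,z in[("cup handle end",(334,240),.059),("cup well",(335,203),.06),("table ctr",(329,196),.027),("table L",(276,196),.027),("table R",(382,196),.027),("mat",(233,173),.004),("matL",(208,173),.004),("matR",(259,173),.004)]: print(n,np.round(onz(K,M,*uv,z),3))
E
```

```text
(300, 230) [ 18 113 163]
(233, 173) [ 17 136 163]
(335, 232) [ 15  41 148]
(335, 190) [ 17  46 116]
(170, 210) [ 19  38 108]
(270, 260) [ 15 153 125]
cup handle end [ 0.399 -0.197  0.059]
cup well [ 0.502 -0.203  0.06 ]
table ctr [ 0.527 -0.19   0.027]
table L [ 0.53  -0.039  0.027]
table R [ 0.523 -0.341  0.027]
mat [0.605 0.085 0.004]
matL [0.607 0.159 0.004]
matR [0.603 0.009 0.004]
```

View pics/crop1.png

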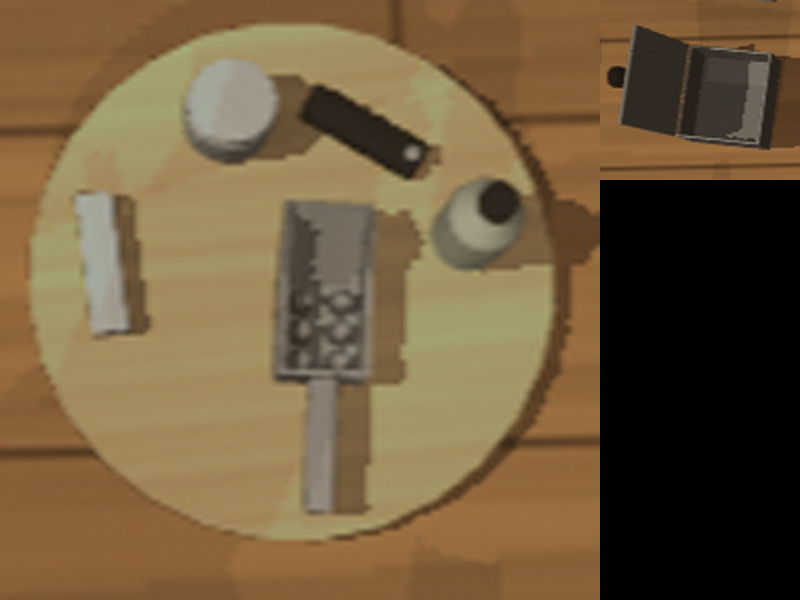

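The crop shows six bolts in the turntable cup's well, with the chute pointing up (world +x) and the handle ending at top-view pixel (334,242). This is the cup. Next I measure the exact poses.

```bash
cat > m.py <<'E'
from h import *
K,M,p=load("pics/top0.npz")
P=lambda u,v,z:onz(K,M,u,v,z)
q=lambda x,y:(270+x/5-.4,140+y/5-.4)
he=P(*q(319.5,512),.067); bw=P(*q(324,378),.067); lip=P(*q(330,205),.069)
print("hend,back,lip",np.round([he,bw,lip],4),"len handle(.075)",np.linalg.norm(he-bw)," end-lip(.171)",np.linalg.norm((lip-he)[:2]))
d=(lip-he)[:2];d/=np.linalg.norm(d);print("cup yaw deg",np.degrees(np.arctan2(d[1],d[0])))
print("grip", (he[:2]+d*.035), "from lip",lip[:2]-d*.136)
b=lambda x,y:(95+(x-600)/2-.25,150+y/2-.25)
c=np.array([P(*b(*t),.07) for t in[(692,47),(680,136),(777,55),(770,148)]]);print("bin corners",np.round(c,3))
e=lambda i,j:np.linalg.norm(c[i]-c[j]);print("len hinge,free,sides",e(0,1),e(2,3),e(0,2),e(1,3)); x=(c[0]+c[1]-c[2]-c[3])[:2];print("bin ctr",c.mean(0),"x yaw",np.degrees(np.arctan2(x[1],x[0])))
for n,u,z in(("tin top",(230,100),.082),("bottle cap",(498,200),.142),("cage",(104,262),.049),("multi",(365,130),.045)): print(n,np.round(P(*q(*u),z),3))
# scene cross-check of predicted points
Ks,Ms,_=load("pics/scene0.npz")
for n,X in(("hend",he),("lip",lip),("binctr",c.mean(0)),("c0",c[0]),("c3",c[3]),("mat",[.605,.085,.004])): print(n,np.round(proj(Ks,Ms,X)))
E
python3 m.py
```

```text
hend,back,lip [[ 0.3936 -0.1942  0.067 ]
 [ 0.467  -0.1994  0.067 ]
 [ 0.5632 -0.2061  0.069 ]] len handle(.075) 0.07361778767384389  end-lip(.171) 0.17004091510151711
cup yaw deg -4.037590454939642
grip [ 0.42849439 -0.19661468] from lip [ 0.42753768 -0.19654715]
bin corners [[0.597 0.336 0.07 ]
 [0.472 0.35  0.07 ]
 [0.582 0.217 0.07 ]
 [0.453 0.226 0.07 ]]
len hinge,free,sides 0.12537009719923584 0.13007189920179227 0.1198070874479296 0.12586036270234482
bin ctr [0.52590548 0.28237172 0.07      ] x yaw 82.15492559866878
tin top [ 0.621 -0.152  0.082]
bottle cap [ 0.55  -0.286  0.142]
cage [ 0.537 -0.08   0.049]
multi [ 0.61  -0.23   0.045]
hend [220. 223.]
lip [263. 266.]
binctr [376. 147.]
c0 [408. 149.]
c3 [343. 145.]
mat [351. 218.]
```

```bash
cat > plan.py <<'E'
import sys,json
from h import *
O=r.grip_point_offset
def Rt(psi,th): return R.from_euler("z",psi,degrees=True)*R.from_euler("y",th+180,degrees=True)
def cur():
    s=r.read_state(); Q=R.from_quat(s["eef_rot"]); m=Q.as_matrix()
    y=m[:,1]; psi=np.degrees(np.arctan2(-y[0],y[1])); A=(R.from_euler("z",-psi,degrees=True)*Q).as_matrix()
    th=np.degrees(np.arctan2(A[0,2],A[2,2]))-180; th=(th+180)%360-180
    return s,s["ee_pos"]-O*m[:,2],psi,th
def show():
    s,g,psi,th=cur(); print("t %.2f grip"%s["time"],np.round(g,4),"psi %.1f th %.1f"%(psi,th),"w %.4f F %.1f"%(s["width"],s["grip_force"]),"ft",np.round(s["ft_force"],1),"q",np.round(s["joint_positions"],2)); return s,g,psi,th
def go(g1,psi1,th1,n):
    s,g,psi,th=show(); pos=s["ee_pos"];Q=R.from_quat(s["eef_rot"]);D=[];W=[]
    for k in range(1,n+1):
        a=k/n; Q1=Rt(psi+(psi1-psi)*a,th+(th1-th)*a); p1=g+(np.array(g1)-g)*a+O*Q1.as_matrix()[:,2]
        dp=np.round(Q.inv().apply(p1-pos)/.2,2 if 0 else 3); dr=np.round((Q.inv()*Q1).as_rotvec()/np.pi,4)
        D.append(dp.tolist());W.append(dr.tolist()); pos=pos+Q.apply(dp*.2);Q=Q*R.from_rotvec(dr*np.pi)
    for i in range(0,n,8): print("P",json.dumps(D[i:i+8]),"\nR",json.dumps(W[i:i+8]))
    print("max",np.abs(D).max(),np.linalg.norm(W,axis=1).max())
if __name__=="__main__":
    a=[float(x) for x in sys.argv[1:]]
    go(a[:3],a[3],a[4],int(a[5])) if a else show()
E
python3 plan.py .40 -.30 .20 -4 -30 24
```

```text
t 0.10 grip [ 0.2558 -0.5699  0.2405] psi -155.8 th -0.0 w 0.0868 F 0.0 ft [ 0.6 -1.3 -0.2] q [ 1.13  0.33 -0.06  1.46  0.02  1.35 -0.09]
P [[0.048, -0.039, 0.008], [0.053, -0.032, 0.008], [0.056, -0.027, 0.006], [0.059, -0.019, 0.004], [0.061, -0.013, 0.003], [0.062, -0.005, 0.001], [0.062, 0.002, 0.0], [0.062, 0.009, -0.001]] 
R [[-0.0008, -0.007, -0.0351], [-0.0011, -0.0069, -0.0352], [-0.002, -0.0069, -0.0351], [-0.0026, -0.007, -0.035], [-0.0035, -0.0069, -0.035], [-0.0042, -0.0069, -0.0349], [-0.005, -0.007, -0.0348], [-0.0057, -0.0069, -0.0346]]
P [[0.061, 0.016, -0.002], [0.059, 0.023, -0.004], [0.056, 0.03, -0.004], [0.052, 0.036, -0.005], [0.049, 0.043, -0.005], [0.044, 0.047, -0.004], [0.039, 0.053, -0.005], [0.034, 0.057, -0.003]] 
R [[-0.0065, -0.0069, -0.0346], [-0.0072, -0.007, -0.0344], [-0.008, -0.0069, -0.0342], [-0.0087, -0.007, -0.0341], [-0.0095, -0.0069, -0.0338], [-0.0102, -0.0069, -0.0336], [-0.0109, -0.007, -0.0334], [-0.0117, -0.0069, -0.0332]]
P [[0.028, 0.061, -0.002], [0.021, 0.064, 0.0], [0.016, 0.066, 0.002], [0.009, 0.067, 0.004], [0.003, 0.069, 0.007], [-0.003, 0.068, 0.01], [-0.009, 0.067, 0.013], [-0.015, 0.066, 0.017]] 
R [[-0.0124, -0.0069, -0.0329], [-0.0131, -0.007, -0.0326], [-0.0138, -0.0069, -0.0323], [-0.0145, -0.0069, -0.032], [-0.0152, -0.007, -0.0317], [-0.0159, -0.0069, -0.0314], [-0.0165, -0.0069, -0.031], [-0.0173, -0.007, -0.0306]]
max 0.069 0.035886766363103825
```

{"method": "play_rows", "body": {
  "claw": [0, 0, 0, 0, 0, 0, 0, 0],
  "delta_pos": [
    [0.05, -0.04, 0],
    [0.055, -0.03, 0],
    [0.055, -0.03, 0],
    [0.06, -0.02, 0],
    [0.06, -0.01, 0],
    [0.06, 0, 0],
    [0.06, 0, 0],
    [0.06, 0.01, 0]
  ],
  "delta_rot": [
    [0, 0, -0.04],
    [0, 0, -0.04],
    [0, 0, -0.04],
    [0, 0, -0.04],
    [0, 0, -0.04],
    [0, 0, -0.04],
    [0, 0, -0.04],
    [0, 0, -0.04]
  ]
}}

```text
time: 0.9
ee_pos: [0.2997, -0.4811, 0.2222]
eef_rot: [0.754, 0.656, 0.0, -0.0]
ft_force: [0.3, -1.0, 0.7]
width: 0.087
grip_force: 0.0
```

{"method": "play_rows", "body": {
  "claw": [0, 0, 0, 0, 0, 0, 0, 0],
  "delta_pos": [
    [0.06, 0.02, 0],
    [0.06, 0.03, 0],
    [0.05, 0.03, 0],
    [0.05, 0.04, 0],
    [0.04, 0.05, 0],
    [0.04, 0.05, 0],
    [0.03, 0.05, 0],
    [0.02, 0.06, 0]
  ],
  "delta_rot": [
    [0, 0, -0.04],
    [0, 0, -0.04],
    [0, 0, -0.04],
    [0, 0, -0.04],
    [0, 0, -0.04],
    [0, 0, -0.04],
    [0, 0, -0.04],
    [0, 0, -0.04]
  ]
}}

```text
time: 1.7
ee_pos: [0.3445, -0.3915, 0.2222]
eef_rot: [0.345, 0.939, 0.0, -0.0]
ft_force: [-0.2, -1.1, -0.6]
width: 0.0872
grip_force: 0.0
```

```bash
python3 plan.py .40 -.197 .16 -4 -30 8
```

```text
t 1.70 grip [ 0.3445 -0.3915  0.2409] psi -40.3 th 0.0 w 0.0872 F 0.0 ft [-0.2 -1.1 -0.6] q [ 1.12  0.13 -0.39  1.72  0.05  1.31  1.59]
P [[0.046, 0.116, 0.05], [0.04, 0.119, 0.048], [0.034, 0.124, 0.045], [0.027, 0.126, 0.045], [0.02, 0.128, 0.045], [0.014, 0.129, 0.047], [0.008, 0.13, 0.049], [0.001, 0.129, 0.052]] 
R [[-0.0008, -0.0208, -0.0252], [-0.0025, -0.0209, -0.0252], [-0.0041, -0.0208, -0.0249], [-0.0057, -0.0209, -0.0246], [-0.0073, -0.0208, -0.0241], [-0.0089, -0.0209, -0.0236], [-0.0104, -0.0208, -0.023], [-0.0119, -0.0209, -0.0223]]
max 0.13 0.03283443314570848
```

{"method": "play_rows", "body": {
  "claw": [0, 0, 0, 0, 0, 0, 0, 0],
  "delta_pos": [
    [0.046, 0.116, 0.05],
    [0.04, 0.12, 0.048],
    [0.034, 0.124, 0.045],
    [0.027, 0.126, 0.045],
    [0.02, 0.128, 0.045],
    [0.014, 0.13, 0.047],
    [0.008, 0.13, 0.049],
    [0, 0.13, 0.052]
  ],
  "delta_rot": [
    [-0.001, -0.021, -0.025],
    [-0.0025, -0.021, -0.025],
    [-0.004, -0.021, -0.025],
    [-0.006, -0.021, -0.025],
    [-0.007, -0.021, -0.024],
    [-0.009, -0.021, -0.024],
    [-0.01, -0.021, -0.023],
    [-0.012, -0.021, -0.022]
  ]
}}

```text
time: 2.5
ee_pos: [0.4109, -0.1971, 0.1439]
eef_rot: [0.034, 0.964, -0.011, 0.262]
ft_force: [0.6, 0.3, -0.5]
width: 0.0867
grip_force: 0.0
```

```bash
python3 - <<'E'
from plan import *
shot("wrist","pics/w1.png"); K,M,p=load("pics/w1.npz")
he=np.array([.3936,-.1942,.067]);bw=np.array([.467,-.1994,.067])
im=cv2.imread("pics/w1.png")
for X in(he,bw): u=proj(K,M,X);print(u);cv2.circle(im,tuple(int(round(t)) for t in u),4,(0,0,255),1)
cv2.imwrite("pics/w1b.png",im)
go([.43,-.197,.062],-4,-30,6)
E
```

```text
[280.3583377  151.24299855]
[279.64069476 218.67747991]
t 2.55 grip [ 0.4001 -0.1932  0.1569] psi -3.7 th -30.4 w 0.0869 F 0.0 ft [-2.1  2.9 -5. ] q [ 0.92 -0.29 -0.35  2.37 -0.59  0.64  2.46]
P [[0.018, -0.001, 0.081], [0.019, -0.002, 0.081], [0.018, -0.001, 0.081], [0.018, -0.002, 0.081], [0.018, -0.001, 0.081], [0.018, -0.002, 0.081]] 
R [[-0.0003, 0.0003, 0.0005], [0.0001, 0.0004, 0.0002], [0.0001, 0.0003, 0.0002], [0.0001, 0.0003, 0.0002], [0.0001, 0.0003, 0.0002], [0.0002, 0.0004, 0.0002]]
max 0.081 0.0006557438524302001
```

View pics/w1b.png

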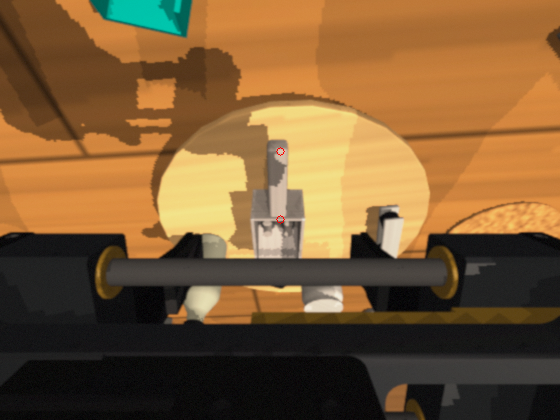

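The wrist view shows the handle from (278,142) to (278,190), within about 2 mm of the prediction. j4 and j7 are near their limits at this tilt, so I'll grasp with less.

```bash
python3 plan.py .43 -.197 .10 -4 -8 5
```

```text
t 2.55 grip [ 0.4001 -0.1932  0.1569] psi -3.7 th -30.4 w 0.0869 F 0.0 ft [-2.1  2.9 -5. ] q [ 0.92 -0.29 -0.35  2.37 -0.59  0.64  2.46]
P [[0.01, -0.002, 0.064], [0.005, -0.001, 0.064], [0.0, -0.002, 0.064], [-0.005, -0.002, 0.063], [-0.009, -0.002, 0.061]] 
R [[-0.0003, 0.0248, 0.0005], [0.0001, 0.0249, 0.0002], [0.0001, 0.0248, 0.0003], [0.0001, 0.0249, 0.0003], [0.0, 0.0248, 0.0003]]
max 0.064 0.024902007951167312
```

{"method": "play_rows", "body": {
  "claw": [0, 0, 0, 0, 0, 0],
  "delta_pos": [
    [0.01, -0.002, 0.064],
    [0.005, -0.002, 0.064],
    [0, -0.002, 0.064],
    [-0.005, -0.002, 0.063],
    [-0.01, -0.002, 0.06],
    [0, 0, 0]
  ],
  "delta_rot": [
    [0, 0.025, 0],
    [0, 0.025, 0],
    [0, 0.025, 0],
    [0, 0.025, 0],
    [0, 0.025, 0],
    [0, 0, 0]
  ]
}}

```text
time: 3.15
ee_pos: [0.4352, -0.2016, 0.0841]
eef_rot: [0.037, 0.997, -0.003, 0.066]
ft_force: [-0.5, 0.9, 0.5]
width: 0.0872
grip_force: 0.0
```

```bash
python3 plan.py .43 -.197 .061 -4 -8 3
```

```text
t 3.15 grip [ 0.4327 -0.2014  0.1026] psi -4.3 th -7.6 w 0.0872 F 0.0 ft [-0.5  0.9  0.5] q [ 0.95  0.1  -0.6   2.07  0.03  0.86  1.84]
P [[0.014, 0.007, 0.068], [0.014, 0.007, 0.068], [0.014, 0.007, 0.068]] 
R [[-0.0001, -0.0008, -0.0005], [-0.0001, -0.0007, -0.0005], [-0.0, -0.0008, -0.0005]]
max 0.068 0.0009486832980505138
```

{"method": "play_rows", "body": {
  "claw": [0, 0, 0, 0, 0],
  "delta_pos": [
    [0.014, 0.007, 0.05],
    [0.014, 0.007, 0.05],
    [0.014, 0.007, 0.05],
    [0, 0, 0.05],
    [0, 0, 0]
  ],
  "delta_rot": [
    [0, 0, 0],
    [0, 0, 0],
    [0, 0, 0],
    [0, 0, 0],
    [0, 0, 0]
  ]
}}

```text
time: 3.65
ee_pos: [0.4303, -0.1972, 0.0431]
eef_rot: [0.037, 0.997, -0.003, 0.067]
ft_force: [0.4, 1.3, -0.0]
width: 0.0868
grip_force: 0.0
```

{"method": "play_rows", "body": {
  "claw": [0.4, 0.6, 0.7, 0.75, 0.8, 0.9, 1, 1],
  "delta_pos": [
    [0, 0, 0],
    [0, 0, 0],
    [0, 0, 0],
    [0, 0, 0],
    [0, 0, 0],
    [0, 0, 0],
    [0, 0, 0],
    [0, 0, 0]
  ],
  "delta_rot": [
    [0, 0, 0],
    [0, 0, 0],
    [0, 0, 0],
    [0, 0, 0],
    [0, 0, 0],
    [0, 0, 0],
    [0, 0, 0],
    [0, 0, 0]
  ],
  "squeeze": 40
}}

```text
time: 4.45
ee_pos: [0.4313, -0.1975, 0.0444]
eef_rot: [0.037, 0.997, -0.004, 0.067]
ft_force: [-0.0, -1.3, -0.3]
width: 0.0312
grip_force: 0.0
```

```bash
python3 plan.py
```

```text
t 4.45 grip [ 0.4288 -0.1973  0.0629] psi -4.3 th -7.7 w 0.0312 F 0.0 ft [-0.  -1.3 -0.3] q [ 0.93  0.15 -0.6   2.12  0.08  0.76  1.79]
```

{"method": "play_rows", "body": {
  "claw": [1, 1, 1, 1, 1, 1],
  "delta_pos": [
    [0, 0, 0],
    [0, 0, 0],
    [0, 0, 0],
    [0, 0, 0],
    [0, 0, 0],
    [0, 0, 0]
  ],
  "delta_rot": [
    [0, 0, 0],
    [0, 0, 0],
    [0, 0, 0],
    [0, 0, 0],
    [0, 0, 0],
    [0, 0, 0]
  ],
  "squeeze": 60
}}

```text
time: 5.05
ee_pos: [0.4313, -0.1975, 0.0444]
eef_rot: [0.037, 0.997, -0.004, 0.067]
ft_force: [-0.7, 0.2, 0.2]
width: 0.0154
grip_force: 60.0
```

```bash
python3 plan.py .427 -.1973 .12 -4.3 -7.7 5
```

```text
t 5.05 grip [ 0.4288 -0.1973  0.0629] psi -4.3 th -7.7 w 0.0154 F 60.0 ft [-0.7  0.2  0.2] q [ 0.93  0.15 -0.6   2.12  0.08  0.76  1.79]
P [[-0.006, -0.0, -0.057], [-0.006, -0.0, -0.057], [-0.006, -0.0, -0.056], [-0.005, -0.0, -0.057], [-0.006, -0.001, -0.057]] 
R [[-0.0007, 0.0, 0.0001], [0.0, 0.0001, 0.0], [0.0, 0.0, 0.0], [0.0, 0.0001, 0.0], [0.0, 0.0, 0.0001]]
max 0.057 0.0007071067811865475
```

{"method": "play_rows", "body": {
  "claw": [1, 1, 1, 1, 1, 1, 1, 1],
  "delta_pos": [
    [-0.002, 0, -0.02],
    [-0.004, 0, -0.04],
    [-0.006, 0, -0.06],
    [-0.006, 0, -0.06],
    [-0.006, 0, -0.06],
    [-0.006, 0, -0.06],
    [-0.004, 0, -0.04],
    [0, 0, 0]
  ],
  "delta_rot": [
    [0, 0, 0],
    [0, 0, 0],
    [0, 0, 0],
    [0, 0, 0],
    [0, 0, 0],
    [0, 0, 0],
    [0, 0, 0],
    [0, 0, 0]
  ]
}}

```text
time: 5.85
ee_pos: [0.4296, -0.1976, 0.1141]
eef_rot: [0.037, 0.997, -0.004, 0.068]
ft_force: [0.1, 0.5, -2.5]
width: 0.0152
grip_force: 60.0
```

```bash
python3 - <<'E'
from plan import *
show()
a=shot("scene","pics/s2.png");b=shot("top","pics/t2.png")
A=cv2.imread("pics/s2.png")[150:350,160:400];B=cv2.imread("pics/t2.png")[120:280,250:410]
im=np.hstack([cv2.resize(A,(480,400)),cv2.resize(B,(320,320)).repeat(1,0) if 0 else np.vstack([cv2.resize(B,(320,320)),np.zeros((80,320,3),np.uint8)])]);cv2.imwrite("pics/c2.png",im)
E
```

```text
t 5.85 grip [ 0.427  -0.1974  0.1326] psi -4.3 th -7.8 w 0.0152 F 60.0 ft [ 0.1  0.5 -2.5] q [ 0.96  0.03 -0.6   2.06 -0.02  0.92  1.87]
```

View pics/c2.png

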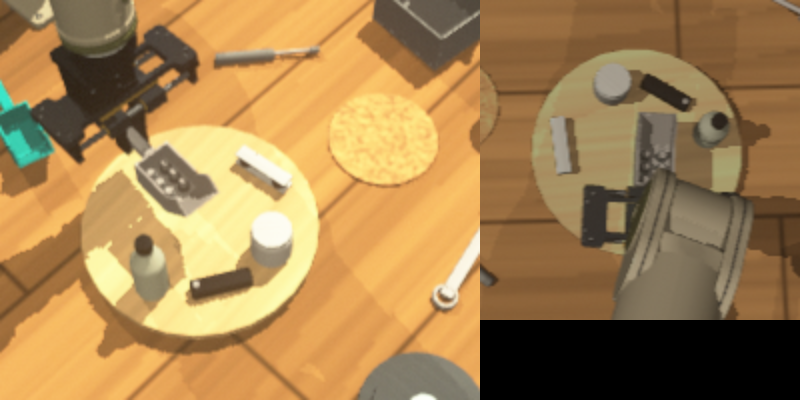

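The cup is lifted level with all six bolts visible in it, the turntable is undisturbed, and the 2.5 N load is consistent. Next I raise it and carry it to the bin.

{"method": "play_rows", "body": {
  "claw": [1, 1, 1, 1, 1, 1, 1, 1],
  "delta_pos": [
    [-0.01, 0, -0.06],
    [-0.015, 0, -0.1],
    [-0.018, 0, -0.13],
    [-0.018, 0, -0.13],
    [-0.018, 0, -0.13],
    [-0.018, 0, -0.13],
    [-0.015, 0, -0.1],
    [-0.01, 0, -0.05]
  ],
  "delta_rot": [
    [0, 0, 0],
    [0, 0, 0],
    [0, 0, 0],
    [0, 0, 0],
    [0, 0, 0],
    [0, 0, 0],
    [0, 0, 0],
    [0, 0, 0]
  ]
}}

```text
time: 6.75
ee_pos: [0.4313, -0.197, 0.2826]
eef_rot: [0.037, 0.997, -0.004, 0.068]
ft_force: [0.5, 0.2, -3.0]
width: 0.0154
grip_force: 60.0
```

```bash
python3 plan.py .46 .357 .305 -50 -8 24
```

```text
t 6.75 grip [ 0.4288 -0.1968  0.3011] psi -4.3 th -7.9 w 0.0154 F 60.0 ft [ 0.5  0.2 -3. ] q [ 0.99 -0.12 -0.57  1.82 -0.11  1.29  1.94]
P [[0.002, 0.115, -0.001], [0.006, 0.115, -0.002], [0.009, 0.115, -0.002], [0.014, 0.114, -0.003], [0.017, 0.114, -0.003], [0.021, 0.113, -0.004], [0.024, 0.113, -0.004], [0.029, 0.111, -0.005]] 
R [[0.0005, -0.0, 0.0106], [0.0014, -0.0001, 0.0105], [0.0015, 0.0, 0.0105], [0.0014, -0.0, 0.0105], [0.0015, -0.0001, 0.0105], [0.0014, 0.0, 0.0104], [0.0015, -0.0, 0.0105], [0.0014, -0.0001, 0.0105]]
P [[0.032, 0.111, -0.005], [0.035, 0.109, -0.006], [0.039, 0.108, -0.006], [0.043, 0.107, -0.007], [0.046, 0.105, -0.007], [0.05, 0.104, -0.008], [0.053, 0.102, -0.008], [0.057, 0.1, -0.009]] 
R [[0.0015, 0.0, 0.0105], [0.0014, -0.0, 0.0105], [0.0015, -0.0001, 0.0105], [0.0014, 0.0, 0.0105], [0.0015, -0.0, 0.0104], [0.0015, -0.0001, 0.0105], [0.0014, 0.0, 0.0105], [0.0015, -0.0, 0.0105]]
P [[0.059, 0.098, -0.009], [0.063, 0.096, -0.01], [0.066, 0.093, -0.01], [0.07, 0.092, -0.01], [0.072, 0.089, -0.011], [0.075, 0.087, -0.012], [0.078, 0.084, -0.011], [0.08, 0.081, -0.012]] 
R [[0.0015, -0.0001, 0.0105], [0.0014, 0.0, 0.0105], [0.0015, -0.0, 0.0104], [0.0015, -0.0001, 0.0105], [0.0014, -0.0, 0.0105], [0.0015, -0.0, 0.0105], [0.0015, -0.0001, 0.0105], [0.0014, -0.0, 0.0104]]
max 0.115 0.010611785900591851
```

{"method": "play_rows", "body": {
  "claw": [1, 1, 1, 1, 1, 1, 1, 1],
  "delta_pos": [
    [0, 0.06, 0],
    [0.006, 0.09, -0.002],
    [0.01, 0.115, -0.002],
    [0.014, 0.115, -0.003],
    [0.017, 0.115, -0.003],
    [0.02, 0.115, -0.004],
    [0.024, 0.113, -0.004],
    [0.03, 0.11, -0.005]
  ],
  "delta_rot": [
    [0.001, 0, 0.0105],
    [0.0014, 0, 0.0105],
    [0.0014, 0, 0.0105],
    [0.0014, 0, 0.0105],
    [0.0014, 0, 0.0105],
    [0.0014, 0, 0.0105],
    [0.0014, 0, 0.0105],
    [0.0014, 0, 0.0105]
  ]
}}

```text
time: 7.55
ee_pos: [0.4397, -0.0271, 0.2812]
eef_rot: [0.17, 0.983, -0.011, 0.066]
ft_force: [-0.1, 0.1, -3.0]
width: 0.0152
grip_force: 60.0
```

{"method": "play_rows", "body": {
  "claw": [1, 1, 1, 1, 1, 1, 1, 1],
  "delta_pos": [
    [0.032, 0.11, -0.005],
    [0.035, 0.11, -0.006],
    [0.04, 0.108, -0.006],
    [0.043, 0.107, -0.007],
    [0.046, 0.105, -0.007],
    [0.05, 0.104, -0.008],
    [0.053, 0.102, -0.008],
    [0.057, 0.1, -0.009]
  ],
  "delta_rot": [
    [0.0014, 0, 0.0105],
    [0.0014, 0, 0.0105],
    [0.0014, 0, 0.0105],
    [0.0014, 0, 0.0105],
    [0.0014, 0, 0.0105],
    [0.0014, 0, 0.0105],
    [0.0014, 0, 0.0105],
    [0.0014, 0, 0.0105]
  ]
}}

```text
time: 8.35
ee_pos: [0.4496, 0.1569, 0.2829]
eef_rot: [0.299, 0.952, -0.02, 0.065]
ft_force: [0.1, 0.5, -3.4]
width: 0.0158
grip_force: 60.0
```

```bash
python3 plan.py .46 .357 .305 -50 -8 10
```

```text
t 8.35 grip [0.4476 0.1584 0.3015] psi -34.9 th -7.8 w 0.0158 F 60.0 ft [ 0.1  0.5 -3.4] q [ 0.93 -0.12 -1.32  1.75 -0.    1.34  0.57]
P [[0.051, 0.085, -0.009], [0.053, 0.083, -0.009], [0.055, 0.082, -0.009], [0.058, 0.08, -0.01], [0.059, 0.079, -0.01], [0.062, 0.077, -0.01], [0.063, 0.076, -0.011], [0.066, 0.073, -0.011]] 
R [[0.0012, -0.0001, 0.0083], [0.0011, -0.0002, 0.0084], [0.0012, -0.0001, 0.0083], [0.0011, -0.0002, 0.0083], [0.0012, -0.0001, 0.0084], [0.0011, -0.0001, 0.0083], [0.0012, -0.0002, 0.0083], [0.0012, -0.0001, 0.0084]]
P [[0.067, 0.072, -0.011], [0.07, 0.071, -0.011]] 
R [[0.0011, -0.0001, 0.0083], [0.0012, -0.0002, 0.0083]]
max 0.085 0.008485870609430714
```

{"method": "play_rows", "body": {
  "claw": [1, 1, 1],
  "delta_pos": [
    [0.05, 0.085, -0.009],
    [0.053, 0.083, -0.009],
    [0.055, 0.08, -0.01]
  ],
  "delta_rot": [
    [0.0012, 0, 0.0083],
    [0.0012, 0, 0.0083],
    [0.0012, 0, 0.0083]
  ]
}}

```text
time: 8.65
ee_pos: [0.4541, 0.2147, 0.2841]
eef_rot: [0.337, 0.939, -0.023, 0.063]
ft_force: [-0.4, -0.5, -0.9]
width: 0.0151
grip_force: 60.0
```

```bash
python3 plan.py .48 .33 .305 -50 -8 6
```

```text
t 8.65 grip [0.4522 0.2163 0.3026] psi -39.5 th -7.7 w 0.0151 F 60.0 ft [-0.4 -0.5 -0.9] q [ 0.7   0.17 -1.42  1.68  0.3   1.42  0.12]
P [[0.042, 0.087, -0.008], [0.044, 0.087, -0.008], [0.047, 0.084, -0.008], [0.049, 0.084, -0.009], [0.052, 0.081, -0.009], [0.055, 0.08, -0.01]] 
R [[0.0013, -0.0003, 0.0096], [0.0013, -0.0002, 0.0096], [0.0013, -0.0003, 0.0096], [0.0013, -0.0003, 0.0096], [0.0014, -0.0002, 0.0097], [0.0013, -0.0003, 0.0096]]
max 0.087 0.009802550688468793
```

{"method": "play_rows", "body": {
  "claw": [1, 1, 1, 1, 1, 1, 1],
  "delta_pos": [
    [0.042, 0.087, -0.008],
    [0.044, 0.087, -0.008],
    [0.047, 0.085, -0.008],
    [0.05, 0.084, -0.009],
    [0.052, 0.08, -0.009],
    [0.055, 0.08, -0.01],
    [0, 0, 0]
  ],
  "delta_rot": [
    [0.0013, 0, 0.0096],
    [0.0013, 0, 0.0096],
    [0.0013, 0, 0.0096],
    [0.0013, 0, 0.0096],
    [0.0013, 0, 0.0096],
    [0.0013, 0, 0.0096],
    [0, 0, 0]
  ]
}}

```text
time: 9.35
ee_pos: [0.4798, 0.3308, 0.286]
eef_rot: [0.419, 0.906, -0.028, 0.06]
ft_force: [-0.6, 0.5, -3.0]
width: 0.0153
grip_force: 60.0
```

```bash
python3 plan.py .475 .338 .305 -50 42 8; python3 - <<'E'
from plan import *
shot("scene","pics/s3.png");shot("top","pics/t3.png")
A=cv2.imread("pics/s3.png")[20:260,180:500];B=cv2.imread("pics/t3.png")[100:340,60:300]
cv2.imwrite("pics/c3.png",np.hstack([cv2.resize(A,(480,360)),cv2.resize(B,(320,320))]) if 0 else np.hstack([cv2.resize(A,(440,330)),cv2.resize(B,(330,330))]))
E
```

```text
t 9.35 grip [0.4782 0.3327 0.3045] psi -49.7 th -7.6 w 0.0153 F 60.0 ft [-0.6  0.5 -3. ] q [ 0.13  0.44 -1.2   1.44  0.54  1.58 -0.35]
P [[0.014, 0.001, -0.001], [0.014, 0.0, -0.001], [0.014, 0.001, -0.001], [0.014, 0.001, -0.0], [0.013, 0.0, 0.0], [0.014, 0.001, 0.001], [0.014, 0.001, 0.001], [0.013, 0.0, 0.001]] 
R [[-0.0003, 0.0344, 0.0003], [0.0, 0.0345, 0.0002], [-0.0, 0.0344, 0.0002], [-0.0001, 0.0345, 0.0003], [-0.0001, 0.0344, 0.0002], [-0.0001, 0.0344, 0.0002], [-0.0001, 0.0345, 0.0002], [-0.0001, 0.0344, 0.0002]]
max 0.014 0.03450144924492303
```

View pics/c3.png

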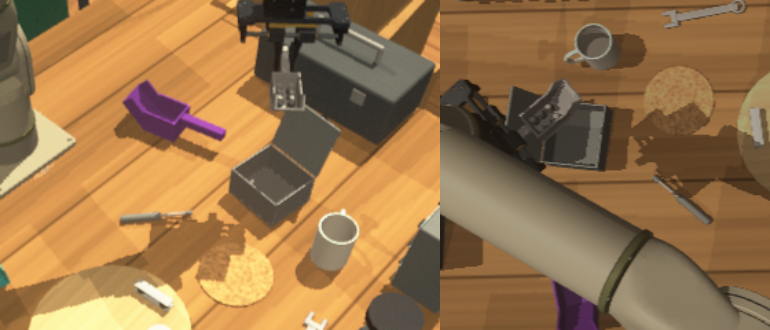

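The cup is over the bin with its bolts inside and the lip towards (575,90) in the top crop, and everything is clear. I begin tilting.

{"method": "play_rows", "body": {
  "claw": [1, 1, 1, 1, 1, 1, 1, 1],
  "delta_pos": [
    [0.01, 0, 0],
    [0.01, 0, 0],
    [0.01, 0, 0],
    [0.01, 0, 0],
    [0.01, 0, 0],
    [0.01, 0, 0],
    [0.01, 0, 0],
    [0.01, 0, 0]
  ],
  "delta_rot": [
    [0, 0.033, 0],
    [0, 0.033, 0],
    [0, 0.033, 0],
    [0, 0.033, 0],
    [0, 0.033, 0],
    [0, 0.033, 0],
    [0, 0.033, 0],
    [0, 0.033, 0]
  ]
}}

```text
time: 10.25
ee_pos: [0.4717, 0.3383, 0.2906]
eef_rot: [0.396, 0.852, 0.144, -0.309]
ft_force: [-0.3, 0.7, -3.0]
width: 0.0155
grip_force: 60.0
```

```bash
python3 plan.py .511 .295 .265 -50 75 10
```

```text
t 10.25 grip [0.4794 0.3291 0.305 ] psi -49.9 th 39.9 w 0.0155 F 60.0 ft [-0.3  0.7 -3. ] q [ 0.51  0.76 -1.36  1.39  0.05  1.5  -0.06]
P [[-0.025, 0.001, 0.0], [-0.025, 0.001, -0.001], [-0.025, 0.001, -0.004], [-0.024, 0.001, -0.005], [-0.024, 0.001, -0.007], [-0.024, 0.001, -0.009], [-0.023, 0.002, -0.011], [-0.022, 0.001, -0.013]] 
R [[0.0002, 0.0195, 0.0002], [-0.0, 0.0195, 0.0001], [-0.0001, 0.0195, 0.0], [0.0, 0.0195, 0.0], [-0.0, 0.0195, 0.0001], [-0.0001, 0.0195, -0.0], [-0.0, 0.0194, 0.0], [-0.0001, 0.0195, 0.0]]
P [[-0.021, 0.001, -0.014], [-0.021, 0.001, -0.016]] 
R [[0.0, 0.0195, 0.0], [-0.0, 0.0195, 0.0001]]
max 0.025 0.019502051174171395
```

{"method": "play_rows", "body": {
  "claw": [1, 1, 1, 1, 1, 1, 1, 1],
  "delta_pos": [
    [-0.025, 0, 0],
    [-0.025, 0, 0],
    [-0.025, 0, -0.004],
    [-0.025, 0, -0.005],
    [-0.025, 0, -0.007],
    [-0.025, 0, -0.009],
    [-0.023, 0, -0.01],
    [-0.022, 0, -0.013]
  ],
  "delta_rot": [
    [0, 0.0195, 0],
    [0, 0.0195, 0],
    [0, 0.0195, 0],
    [0, 0.0195, 0],
    [0, 0.0195, 0],
    [0, 0.0195, 0],
    [0, 0.0195, 0],
    [0, 0.0195, 0]
  ]
}}

```text
time: 11.05
ee_pos: [0.4924, 0.3138, 0.2646]
eef_rot: [0.35, 0.752, 0.236, -0.506]
ft_force: [0.6, -0.3, -2.4]
width: 0.0155
grip_force: 60.0
```

```bash
python3 plan.py .515 .292 .258 -50 85 6
```

```text
t 11.05 grip [0.5036 0.3005 0.2717] psi -49.9 th 67.9 w 0.0155 F 60.0 ft [ 0.6 -0.3 -2.4] q [ 0.58  1.1  -1.35  1.35 -0.12  1.54  0.09]
P [[-0.01, 0.003, -0.007], [-0.01, 0.002, -0.007], [-0.01, 0.003, -0.008], [-0.009, 0.003, -0.009], [-0.009, 0.003, -0.009], [-0.008, 0.002, -0.01]] 
R [[0.0, 0.0158, 0.0002], [-0.0001, 0.0159, 0.0], [-0.0, 0.0158, 0.0], [-0.0001, 0.0159, 0.0], [-0.0, 0.0158, 0.0001], [-0.0001, 0.0159, -0.0]]
max 0.01 0.015900314462299166
```

{"method": "play_rows", "body": {
  "claw": [1, 1, 1, 1, 1, 1, 1, 1],
  "delta_pos": [
    [-0.01, 0.002, -0.007],
    [-0.01, 0.002, -0.007],
    [-0.01, 0.002, -0.008],
    [-0.01, 0.002, -0.009],
    [-0.01, 0.002, -0.009],
    [-0.008, 0.002, -0.01],
    [0, 0, 0],
    [0, 0, 0]
  ],
  "delta_rot": [
    [0, 0.016, 0],
    [0, 0.016, 0],
    [0, 0.016, 0],
    [0, 0.016, 0],
    [0, 0.016, 0],
    [0, 0.016, 0],
    [0, 0, 0],
    [0, 0, 0]
  ]
}}

```text
time: 11.85
ee_pos: [0.5019, 0.3066, 0.2565]
eef_rot: [0.311, 0.668, 0.285, -0.613]
ft_force: [-0.6, -0.8, -0.9]
width: 0.0151
grip_force: 60.0
```

```bash
python3 plan.py .527 .278 .258 -50 103 6;python3 - <<'E'
from plan import *
shot("scene","pics/s4.png");shot("top","pics/t4.png")
A=cv2.imread("pics/s4.png")[70:210,300:460];B=cv2.imread("pics/t4.png")[150:240,95:195]
cv2.imwrite("pics/c4.png",np.hstack([cv2.resize(A,(400,350)),cv2.resize(B,(389,350))]))
E
```

```text
t 11.85 grip [0.514  0.2923 0.2581] psi -49.9 th 85.0 w 0.0151 F 60.0 ft [-0.6 -0.8 -0.9] q [ 0.59  1.3  -1.35  1.32 -0.23  1.58  0.14]
P [[0.003, 0.001, -0.016], [0.005, 0.0, -0.016], [0.005, 0.001, -0.017], [0.006, 0.001, -0.016], [0.006, 0.0, -0.016], [0.008, 0.001, -0.016]] 
R [[-0.0001, 0.0166, 0.0002], [-0.0001, 0.0166, -0.0], [-0.0001, 0.0167, -0.0], [-0.0001, 0.0166, -0.0], [-0.0001, 0.0166, -0.0001], [-0.0002, 0.0166, 0.0]]
max 0.017 0.01670029939851379
```

View pics/c4.png

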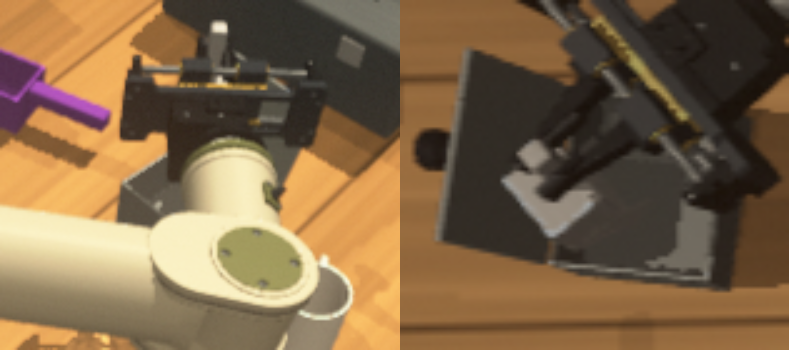

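{"method": "play_rows", "body": {
  "claw": [1, 1, 1, 1, 1, 1, 1, 1],
  "delta_pos": [
    [0.003, 0, -0.016],
    [0.005, 0, -0.016],
    [0.005, 0, -0.016],
    [0.006, 0, -0.016],
    [0.006, 0, -0.016],
    [0, 0, 0],
    [0.02, 0, 0],
    [-0.02, 0, 0]
  ],
  "delta_rot": [
    [0, 0.017, 0],
    [0, 0.017, 0],
    [0, 0.017, 0],
    [0, 0.017, 0],
    [0, 0.017, 0],
    [0, 0, 0],
    [0, 0, 0],
    [0, 0, 0]
  ]
}}

```text
time: 12.75
ee_pos: [0.512, 0.2951, 0.2632]
eef_rot: [-0.269, -0.582, -0.324, 0.696]
ft_force: [-0.4, 0.1, -1.5]
width: 0.0155
grip_force: 60.0
```

{"method": "play_rows", "body": {
  "claw": [1, 1, 1, 1, 1, 1],
  "delta_pos": [
    [0.02, 0, 0],
    [-0.02, 0, 0],
    [0.02, 0, 0],
    [-0.02, 0, 0],
    [0, 0, 0],
    [0, 0, 0]
  ],
  "delta_rot": [
    [0, 0, 0],
    [0, 0, 0],
    [0, 0, 0],
    [0, 0, 0],
    [0, 0, 0],
    [0, 0, 0]
  ]
}}

```text
time: 13.35
ee_pos: [0.5118, 0.2951, 0.2609]
eef_rot: [-0.269, -0.58, -0.323, 0.697]
ft_force: [-0.6, 0.3, -1.3]
width: 0.0154
grip_force: 60.0
```

```bash
python3 plan.py .495 .315 .29 -50 60 8
```

```text
t 13.35 grip [0.5237 0.2811 0.2575] psi -49.8 th 100.4 w 0.0154 F 60.0 ft [-0.6  0.3 -1.3] q [ 0.59  1.46 -1.35  1.29 -0.34  1.63  0.17]
P [[0.007, 0.0, 0.031], [0.009, 0.0, 0.029], [0.012, 0.0, 0.027], [0.014, 0.0, 0.026], [0.017, 0.0, 0.024], [0.018, 0.0, 0.021], [0.021, 0.0, 0.019], [0.021, 0.0, 0.016]] 
R [[-0.0001, -0.0281, -0.0001], [-0.0002, -0.0281, 0.0], [-0.0002, -0.028, 0.0], [-0.0001, -0.0281, 0.0], [-0.0002, -0.0281, 0.0001], [-0.0001, -0.0281, 0.0], [-0.0002, -0.0281, 0.0001], [-0.0001, -0.028, 0.0]]
max 0.031 0.028100889665631585
```

{"method": "play_rows", "body": {
  "claw": [1, 1, 1, 1, 1, 1, 1, 1],
  "delta_pos": [
    [0.007, 0, 0.03],
    [0.01, 0, 0.03],
    [0.012, 0, 0.03],
    [0.014, 0, 0.026],
    [0.017, 0, 0.024],
    [0.018, 0, 0.02],
    [0.02, 0, 0.02],
    [0.02, 0, 0.016]
  ],
  "delta_rot": [
    [0, -0.028, 0],
    [0, -0.028, 0],
    [0, -0.028, 0],
    [0, -0.028, 0],
    [0, -0.028, 0],
    [0, -0.028, 0],
    [0, -0.028, 0],
    [0, -0.028, 0]
  ]
}}

```text
time: 14.15
ee_pos: [0.4841, 0.3276, 0.2808]
eef_rot: [0.365, 0.786, 0.21, -0.453]
ft_force: [-0.2, -0.1, -2.6]
width: 0.0156
grip_force: 60.0
```

```bash
python3 plan.py .49 .28 .32 -50 -8 12
```

```text
t 14.15 grip [0.4946 0.3153 0.2902] psi -49.8 th 59.9 w 0.0156 F 60.0 ft [-0.2 -0.1 -2.6] q [ 0.56  0.99 -1.36  1.36 -0.09  1.52  0.04]
P [[-0.003, -0.011, -0.015], [-0.006, -0.011, -0.016], [-0.006, -0.011, -0.016], [-0.008, -0.011, -0.017], [-0.01, -0.011, -0.016], [-0.011, -0.011, -0.016], [-0.013, -0.01, -0.016], [-0.014, -0.011, -0.016]] 
R [[-0.0001, -0.0314, 0.0001], [-0.0, -0.0315, 0.0], [-0.0001, -0.0314, 0.0001], [-0.0001, -0.0315, 0.0001], [-0.0, -0.0314, 0.0001], [-0.0001, -0.0315, 0.0001], [-0.0, -0.0314, 0.0001], [-0.0001, -0.0314, 0.0001]]
P [[-0.016, -0.011, -0.015], [-0.017, -0.011, -0.014], [-0.019, -0.011, -0.014], [-0.019, -0.011, -0.012]] 
R [[0.0, -0.0315, 0.0001], [-0.0, -0.0314, 0.0001], [-0.0, -0.0315, 0.0001], [-0.0, -0.0314, 0.0001]]
max 0.019 0.03150031745871778
```

{"method": "play_rows", "body": {
  "claw": [1, 1, 1, 1, 1, 1, 1, 1],
  "delta_pos": [
    [-0.003, -0.011, -0.015],
    [-0.006, -0.011, -0.016],
    [-0.006, -0.011, -0.016],
    [-0.008, -0.011, -0.016],
    [-0.01, -0.011, -0.016],
    [-0.011, -0.011, -0.016],
    [-0.013, -0.011, -0.016],
    [-0.014, -0.011, -0.016]
  ],
  "delta_rot": [
    [0, -0.0315, 0],
    [0, -0.0315, 0],
    [0, -0.0315, 0],
    [0, -0.0315, 0],
    [0, -0.0315, 0],
    [0, -0.0315, 0],
    [0, -0.0315, 0],
    [0, -0.0315, 0]
  ]
}}

```text
time: 14.95
ee_pos: [0.488, 0.2955, 0.292]
eef_rot: [0.417, 0.9, 0.053, -0.115]
ft_force: [0.2, 0.1, -1.9]
width: 0.0155
grip_force: 60.0
```

{"method": "play_rows", "body": {
  "claw": [1, 1, 1, 1, 1],
  "delta_pos": [
    [-0.016, -0.011, -0.015],
    [-0.017, -0.011, -0.015],
    [-0.019, -0.011, -0.014],
    [-0.019, -0.011, -0.012],
    [0, 0, 0]
  ],
  "delta_rot": [
    [0, -0.0315, 0],
    [0, -0.0315, 0],
    [0, -0.0315, 0],
    [0, -0.0315, 0],
    [0, 0, 0]
  ]
}}

```text
time: 15.45
ee_pos: [0.4889, 0.2808, 0.3019]
eef_rot: [0.417, 0.906, -0.029, 0.064]
ft_force: [-0.3, 0.3, -1.4]
width: 0.0157
grip_force: 60.0
```

```bash
python3 plan.py .51 .12 .32 -50 -8 10;python3 - <<'E'
from plan import *
shot("scene","pics/s5.png");shot("top","pics/t5.png")
A=cv2.imread("pics/s5.png")[70:210,300:460];B=cv2.imread("pics/t5.png")[140:240,90:200]
cv2.imwrite("pics/c5.png",np.hstack([cv2.resize(A,(400,350)),cv2.resize(B,(385,350))]))
E
```

```text
t 15.45 grip [0.4872 0.2828 0.3204] psi -49.4 th -8.1 w 0.0157 F 60.0 ft [-0.3  0.3 -1.4] q [ 0.28  0.38 -1.24  1.48  0.49  1.57 -0.24]
P [[-0.069, -0.044, 0.01], [-0.068, -0.045, 0.01], [-0.069, -0.044, 0.01], [-0.068, -0.044, 0.01], [-0.069, -0.044, 0.01], [-0.069, -0.044, 0.009], [-0.068, -0.044, 0.01], [-0.069, -0.043, 0.01]] 
R [[0.0002, 0.0, 0.0003], [0.0, 0.0001, 0.0003], [0.0001, -0.0, 0.0004], [0.0, 0.0, 0.0003], [0.0001, 0.0001, 0.0003], [0.0, -0.0, 0.0003], [0.0001, 0.0, 0.0004], [0.0, 0.0001, 0.0003]]
P [[-0.069, -0.044, 0.01], [-0.069, -0.044, 0.01]] 
R [[0.0001, -0.0, 0.0003], [0.0, 0.0, 0.0004]]
max 0.069 0.0004123105625617661
```

View pics/c5.png

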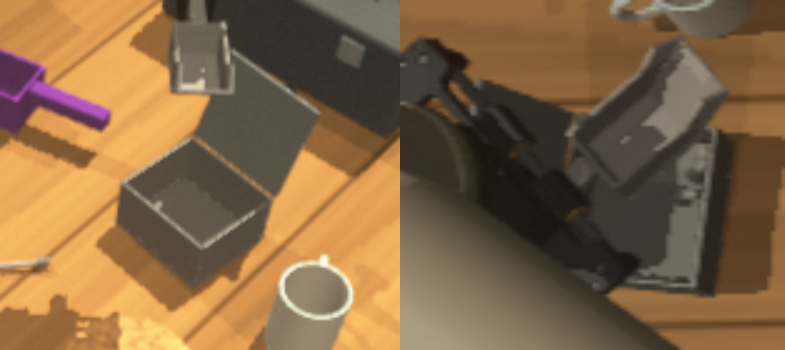

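The cup is empty and bolts are visible in the bin. Next is the mat.

```bash
python3 - <<'E'
from plan import *
K,M,p=load("pics/top0.npz"); print("mug",onz(K,M,173,131,.09),"pick",onz(K,M,217,229,.01),onz(K,M,256,261,.01))
hsv=cv2.cvtColor(p,cv2.COLOR_RGB2HSV); 
m=cv2.inRange(hsv,(12,110,140),(22,200,255))[140:205,200:268]; c=max(cv2.findContours(m,0,2)[0],key=cv2.contourArea); e=cv2.fitEllipse(c);print("mat",e,onz(K,M,200+e[0][0],140+e[0][1],.004))
c=np.array([.605,.085]);psi=np.radians(-50)
E
python3 plan.py .561 .137 .30 -50 -7.7 8; cp pics/top0.png /dev/null
```

```text
mug [0.71010064 0.24255221 0.09      ] pick [0.44123354 0.13179835 0.01      ] [0.34789008 0.02136395 0.01      ]
mat ((32.50993347167969, 40.22590255737305), (60.952335357666016, 65.34171295166016), 88.93122863769531) [0.5833767  0.08692235 0.004     ]
t 15.55 grip [0.4895 0.2804 0.3195] psi -49.7 th -7.8 w 0.0154 F 60.0 ft [ 1.1  0.7 -1.5] q [ 0.28  0.38 -1.24  1.48  0.49  1.57 -0.24]
P [[-0.095, -0.024, 0.025], [-0.094, -0.024, 0.026], [-0.095, -0.023, 0.025], [-0.095, -0.024, 0.025], [-0.095, -0.024, 0.025], [-0.094, -0.023, 0.026], [-0.095, -0.024, 0.025], [-0.095, -0.023, 0.025]] 
R [[-0.0002, 0.0001, 0.0002], [0.0001, 0.0, 0.0002], [0.0, 0.0001, 0.0002], [0.0, 0.0001, 0.0002], [0.0001, 0.0001, 0.0002], [-0.0, 0.0, 0.0002], [0.0, 0.0001, 0.0002], [0.0, 0.0001, 0.0002]]
max 0.095 0.0003
```

{"method": "play_rows", "body": {
  "claw": [1, 1, 1, 1, 1, 1, 1, 1],
  "delta_pos": [
    [-0.095, -0.024, 0.025],
    [-0.095, -0.024, 0.025],
    [-0.095, -0.024, 0.025],
    [-0.095, -0.024, 0.025],
    [-0.095, -0.024, 0.025],
    [-0.095, -0.024, 0.025],
    [-0.095, -0.024, 0.025],
    [-0.095, -0.024, 0.025]
  ],
  "delta_rot": [
    [0, 0, 0],
    [0, 0, 0],
    [0, 0, 0],
    [0, 0, 0],
    [0, 0, 0],
    [0, 0, 0],
    [0, 0, 0],
    [0, 0, 0]
  ]
}}

```text
time: 16.35
ee_pos: [0.5639, 0.1319, 0.2817]
eef_rot: [0.421, 0.904, -0.028, 0.061]
ft_force: [0.3, 0.7, -2.3]
width: 0.0157
grip_force: 60.0
```

```bash
python3 plan.py .561 .137 .06 -50 -7.7 8
```

```text
t 16.35 grip [0.5623 0.1339 0.3002] psi -49.9 th -7.7 w 0.0157 F 60.0 ft [ 0.3  0.7 -2.3] q [ 0.57  0.39 -1.21  1.51  0.5   1.49  0.04]
P [[0.022, 0.001, 0.149], [0.022, 0.0, 0.148], [0.022, 0.001, 0.149], [0.023, 0.001, 0.148], [0.022, 0.0, 0.149], [0.022, 0.001, 0.148], [0.022, 0.001, 0.149], [0.022, 0.0, 0.148]] 
R [[-0.0, 0.0, 0.0], [-0.0, 0.0, 0.0001], [-0.0, 0.0, 0.0], [-0.0, 0.0, 0.0001], [0.0, 0.0, 0.0], [0.0, 0.0, 0.0001], [0.0, 0.0, 0.0], [0.0, 0.0, 0.0001]]
max 0.149 0.0001
```

{"method": "play_rows", "body": {
  "claw": [1, 1, 1, 1, 1, 1, 1, 1],
  "delta_pos": [
    [0.02, 0, 0.14],
    [0.022, 0, 0.148],
    [0.022, 0, 0.148],
    [0.022, 0, 0.148],
    [0.022, 0, 0.148],
    [0.022, 0, 0.148],
    [0.022, 0, 0.148],
    [0.022, 0, 0.14]
  ],
  "delta_rot": [
    [0, 0, 0],
    [0, 0, 0],
    [0, 0, 0],
    [0, 0, 0],
    [0, 0, 0],
    [0, 0, 0],
    [0, 0, 0],
    [0, 0, 0]
  ]
}}

```text
time: 17.15
ee_pos: [0.5616, 0.1343, 0.0441]
eef_rot: [0.422, 0.904, -0.029, 0.061]
ft_force: [0.4, -0.2, -1.5]
width: 0.0157
grip_force: 60.0
```

```bash
python3 plan.py .561 .137 .041 -50 -7.7 4
```

```text
t 17.15 grip [0.56   0.1363 0.0626] psi -50.0 th -7.7 w 0.0157 F 60.0 ft [ 0.4 -0.2 -1.5] q [ 0.44  0.6  -1.04  1.79  0.73  1.12 -0.18]
P [[0.004, 0.002, 0.027], [0.003, 0.001, 0.027], [0.004, 0.002, 0.026], [0.003, 0.001, 0.027]] 
R [[-0.0003, 0.0, 0.0001], [0.0, 0.0001, -0.0], [0.0, -0.0, -0.0], [0.0, 0.0, -0.0]]
max 0.027 0.0003162277660168379
```

{"method": "play_rows", "body": {
  "claw": [1, 1, 1, 1, 1, 1],
  "delta_pos": [
    [0.004, 0, 0.027],
    [0.004, 0, 0.027],
    [0.003, 0, 0.02],
    [0.002, 0, 0.015],
    [0.001, 0, 0.01],
    [0, 0, 0]
  ],
  "delta_rot": [
    [0, 0, 0],
    [0, 0, 0],
    [0, 0, 0],
    [0, 0, 0],
    [0, 0, 0],
    [0, 0, 0]
  ]
}}

```text
time: 17.75
ee_pos: [0.5619, 0.1357, 0.0267]
eef_rot: [0.42, 0.905, -0.029, 0.063]
ft_force: [-0.0, -0.0, -0.9]
width: 0.0152
grip_force: 60.0
```

```bash
python3 plan.py
```

```text
t 17.75 grip [0.5602 0.1377 0.0452] psi -49.8 th -7.9 w 0.0152 F 60.0 ft [-0.  -0.  -0.9] q [ 0.42  0.62 -1.02  1.8   0.76  1.09 -0.2 ]
```

{"method": "play_rows", "body": {
  "claw": [1, 1, 1],
  "delta_pos": [
    [0, 0, 0.012],
    [0, 0, 0.008],
    [0, 0, 0]
  ],
  "delta_rot": [
    [0, 0, 0],
    [0, 0, 0],
    [0, 0, 0]
  ]
}}

```text
time: 18.05
ee_pos: [0.562, 0.1352, 0.0222]
eef_rot: [0.42, 0.905, -0.029, 0.063]
ft_force: [-0.6, -0.9, -1.8]
width: 0.0151
grip_force: 60.0
```

{"method": "play_rows", "body": {
  "claw": [1, 1],
  "delta_pos": [
    [0, 0, 0.008],
    [0, 0, 0]
  ],
  "delta_rot": [
    [0, 0, 0],
    [0, 0, 0]
  ]
}}

```text
time: 18.25
ee_pos: [0.5623, 0.1354, 0.0212]
eef_rot: [0.42, 0.905, -0.029, 0.063]
ft_force: [-2.7, -0.8, 3.2]
width: 0.0151
grip_force: 60.0
```

Contact is at the expected height (grip z 0.040), so I release.

{"method": "play_rows", "body": {
  "claw": [0.75, 0.7, 0.6, 0.5, 0.5, 0.4, 0.4, 0.4],
  "delta_pos": [
    [0, 0, 0],
    [0, 0, 0],
    [0, 0, 0],
    [0, 0, 0],
    [0, 0, 0],
    [0, 0, 0],
    [0, 0, -0.03],
    [0, 0, -0.06]
  ],
  "delta_rot": [
    [0, 0, 0],
    [0, 0, 0],
    [0, 0, 0],
    [0, 0, 0],
    [0, 0, 0],
    [0, 0, 0],
    [0, 0, 0],
    [0, 0, 0]
  ]
}}

```text
time: 19.05
ee_pos: [0.5601, 0.1369, 0.0387]
eef_rot: [0.42, 0.905, -0.029, 0.062]
ft_force: [-1.0, 0.4, -0.3]
width: 0.0512
grip_force: 0.0
```

{"method": "play_rows", "body": {
  "claw": [0.4, 0.4, 0.4, 0.4, 0.4, 0.4, 0.4, 0.4],
  "delta_pos": [
    [0, 0, -0.12],
    [0, 0, -0.2],
    [0, 0, -0.2],
    [0, 0, -0.2],
    [0, 0, -0.2],
    [0, 0, -0.2],
    [0, 0, -0.1],
    [0, 0, 0]
  ],
  "delta_rot": [
    [0, 0, 0],
    [0, 0, 0],
    [0, 0, 0],
    [0, 0, 0],
    [0, 0, 0],
    [0, 0, 0],
    [0, 0, 0],
    [0, 0, 0]
  ]
}}

```text
time: 19.85
ee_pos: [0.5392, 0.1645, 0.2843]
eef_rot: [0.419, 0.905, -0.027, 0.065]
ft_force: [0.7, -0.5, -0.3]
width: 0.0519
grip_force: 0.0
```

```bash
python3 plan.py .55 .45 .32 -10 0 16; python3 - <<'E'
from plan import *
shot("scene","pics/s6.png");shot("top","pics/t6.png")
A=cv2.imread("pics/s6.png")[70:270,260:460];B=cv2.imread("pics/t6.png")[120:260,90:270]
cv2.imwrite("pics/c6.png",np.hstack([cv2.resize(A,(350,350)),cv2.resize(B,(450,350))]))
E
```

```text
t 19.85 grip [0.5375 0.1665 0.3028] psi -49.7 th -8.1 w 0.0519 F 0.0 ft [ 0.7 -0.5 -0.3] q [ 0.54  0.35 -1.24  1.54  0.47  1.49 -0.01]
P [[0.065, 0.06, -0.014], [0.061, 0.064, -0.014], [0.06, 0.066, -0.012], [0.056, 0.069, -0.012], [0.054, 0.071, -0.011], [0.051, 0.073, -0.01], [0.047, 0.075, -0.01], [0.044, 0.078, -0.009]] 
R [[-0.0004, 0.0028, -0.0139], [-0.0018, 0.0028, -0.0136], [-0.0016, 0.0028, -0.0137], [-0.0015, 0.0028, -0.0137], [-0.0014, 0.0028, -0.0137], [-0.0013, 0.0028, -0.0137], [-0.0011, 0.0028, -0.0138], [-0.0011, 0.0028, -0.0137]]
P [[0.041, 0.079, -0.008], [0.038, 0.08, -0.008], [0.034, 0.083, -0.007], [0.031, 0.083, -0.006], [0.027, 0.085, -0.007], [0.024, 0.086, -0.006], [0.02, 0.086, -0.005], [0.016, 0.088, -0.006]] 
R [[-0.0009, 0.0028, -0.0138], [-0.0008, 0.0028, -0.0137], [-0.0006, 0.0028, -0.0138], [-0.0006, 0.0028, -0.0138], [-0.0004, 0.0028, -0.0138], [-0.0003, 0.0028, -0.0137], [-0.0002, 0.0028, -0.0138], [-0.0, 0.0028, -0.0138]]
max 0.088 0.014184851074297537
```

View pics/c6.png

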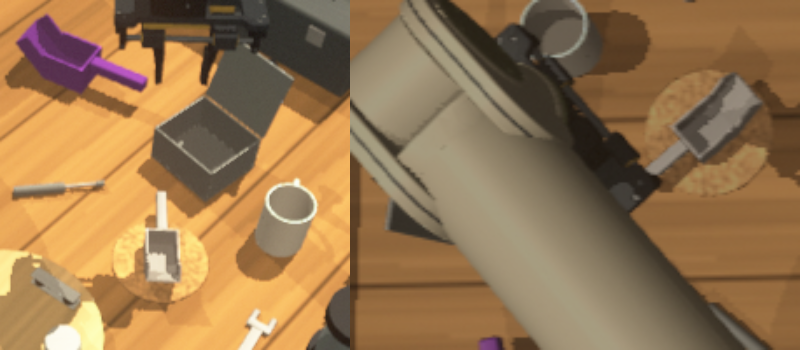

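The cup stands upright on the mat at about its centre ((160,255) in the scene crop), with the lid still open. Next I go over and behind the lid.

```bash
python3 - <<'E'
from plan import *
K,M,p=load("pics/top0.npz")
b=lambda x,y:(95+(x-600)/2-.25,150+y/2-.25)
print("knob",onz(K,M,104,188,.165),"lid top",onz(K,M,*b(637,26),.185),onz(K,M,*b(622,122),.185),"toolbox",onz(K,M,65,200,.13))
E
python3 plan.py .495 .42 .34 -96 0 16
```

```text
knob [0.54000388 0.40205752 0.165     ] lid top [0.60140955 0.37279796 0.185     ] [0.47805134 0.3882772  0.185     ] toolbox [0.51647874 0.51793899 0.13      ]
t 19.95 grip [0.537  0.1649 0.2993] psi -49.8 th -8.0 w 0.0524 F 0.0 ft [-1.2  0.3 -1.2] q [ 0.54  0.35 -1.24  1.54  0.47  1.49 -0.02]
P [[0.068, 0.041, -0.022], [0.07, 0.037, -0.022], [0.072, 0.034, -0.022], [0.073, 0.03, -0.021], [0.076, 0.026, -0.02], [0.076, 0.023, -0.02], [0.078, 0.018, -0.02], [0.079, 0.015, -0.019]] 
R [[0.0023, 0.0028, 0.0159], [0.002, 0.0027, 0.0159], [0.0019, 0.0028, 0.016], [0.0017, 0.0028, 0.0159], [0.0016, 0.0027, 0.016], [0.0015, 0.0028, 0.016], [0.0013, 0.0028, 0.016], [0.0012, 0.0027, 0.016]]
P [[0.08, 0.011, -0.018], [0.08, 0.006, -0.018], [0.081, 0.003, -0.017], [0.081, -0.002, -0.016], [0.081, -0.005, -0.015], [0.081, -0.01, -0.015], [0.08, -0.013, -0.014], [0.08, -0.018, -0.014]] 
R [[0.0011, 0.0028, 0.016], [0.0009, 0.0028, 0.0161], [0.0007, 0.0027, 0.016], [0.0007, 0.0028, 0.016], [0.0005, 0.0028, 0.0161], [0.0003, 0.0027, 0.016], [0.0002, 0.0028, 0.0161], [0.0001, 0.0028, 0.0161]]
max 0.081 0.01636642905462276
```

{"method": "play_rows", "body": {
  "claw": [1, 1, 1, 1, 1, 1, 1, 1],
  "delta_pos": [
    [0.068, 0.04, -0.022],
    [0.07, 0.037, -0.022],
    [0.072, 0.034, -0.022],
    [0.073, 0.03, -0.02],
    [0.076, 0.026, -0.02],
    [0.076, 0.023, -0.02],
    [0.078, 0.018, -0.02],
    [0.08, 0.015, -0.02]
  ],
  "delta_rot": [
    [0.002, 0.0028, 0.016],
    [0.002, 0.0028, 0.016],
    [0.002, 0.0028, 0.016],
    [0.0017, 0.0028, 0.016],
    [0.0016, 0.0028, 0.016],
    [0.0015, 0.0028, 0.016],
    [0.0013, 0.0028, 0.016],
    [0.0012, 0.0028, 0.016]
  ]
}}

```text
time: 20.75
ee_pos: [0.5161, 0.2912, 0.2995]
eef_rot: [0.595, 0.803, -0.021, 0.027]
ft_force: [0.3, -0.8, 0.2]
width: 0.0021
grip_force: 0.0
```

{"method": "play_rows", "body": {
  "claw": [1, 1, 1, 1, 1, 1, 1, 1],
  "delta_pos": [
    [0.08, 0.01, -0.018],
    [0.08, 0.006, -0.018],
    [0.08, 0.003, -0.017],
    [0.08, 0, -0.016],
    [0.08, -0.005, -0.015],
    [0.08, -0.01, -0.015],
    [0.08, -0.013, -0.014],
    [0.08, -0.018, -0.014]
  ],
  "delta_rot": [
    [0.001, 0.0028, 0.016],
    [0.001, 0.0028, 0.016],
    [0.0007, 0.0028, 0.016],
    [0.0007, 0.0028, 0.016],
    [0.0005, 0.0028, 0.016],
    [0, 0.0028, 0.016],
    [0, 0.0028, 0.016],
    [0, 0.0028, 0.016]
  ]
}}

```text
time: 21.55
ee_pos: [0.4952, 0.4193, 0.3199]
eef_rot: [0.744, 0.668, 0.0, -0.001]
ft_force: [1.0, -0.6, -0.6]
width: 0.0004
grip_force: 0.0
```

```bash
python3 plan.py .50 .43 .175 -96 0 8
```

```text
t 21.55 grip [0.4952 0.4193 0.3386] psi -96.1 th 0.1 w 0.0004 F 0.0 ft [ 1.  -0.6 -0.6] q [-0.12  0.54 -1.03  1.18  0.46  1.65 -1.15]
P [[0.007, 0.002, 0.102], [0.007, 0.003, 0.103], [0.007, 0.002, 0.102], [0.007, 0.002, 0.102], [0.007, 0.003, 0.102], [0.006, 0.002, 0.103], [0.007, 0.002, 0.102], [0.007, 0.003, 0.102]] 
R [[-0.0002, -0.0, -0.0001], [-0.0, -0.0001, -0.0001], [-0.0, -0.0, -0.0], [-0.0, -0.0, -0.0001], [-0.0, -0.0001, -0.0001], [-0.0, -0.0, -0.0001], [-0.0, -0.0, -0.0001], [-0.0, -0.0001, -0.0001]]
max 0.103 0.00022360679774997898
```

{"method": "play_rows", "body": {
  "claw": [1, 1, 1, 1, 1, 1, 1, 1],
  "delta_pos": [
    [0.04, 0.003, 0.08],
    [0.02, 0.003, 0.1],
    [0, 0.003, 0.1],
    [0, 0.003, 0.1],
    [0, 0.003, 0.1],
    [0, 0.003, 0.1],
    [0, 0, 0.1],
    [0, 0, 0.1]
  ],
  "delta_rot": [
    [0, 0, 0],
    [0, 0, 0],
    [0, 0, 0],
    [0, 0, 0],
    [0, 0, 0],
    [0, 0, 0],
    [0, 0, 0],
    [0, 0, 0]
  ]
}}

```text
time: 22.35
ee_pos: [0.5, 0.43, 0.1624]
eef_rot: [0.743, 0.67, -0.0, -0.0]
ft_force: [0.3, 0.9, -0.5]
width: 0.0006
grip_force: 0.0
```

```bash
python3 plan.py .50 .35 .175 -96 0 8
```

```text
t 22.35 grip [0.5    0.43   0.1811] psi -95.9 th 0.0 w 0.0006 F 0.0 ft [ 0.3  0.9 -0.5] q [-0.12  0.64 -0.99  1.4   0.53  1.38 -1.21]
P [[-0.05, 0.005, 0.004], [-0.049, 0.005, 0.004], [-0.05, 0.006, 0.003], [-0.05, 0.005, 0.004], [-0.05, 0.005, 0.004], [-0.049, 0.005, 0.004], [-0.05, 0.005, 0.004], [-0.05, 0.005, 0.003]] 
R [[-0.0003, -0.0, 0.0], [0.0, -0.0, 0.0001], [0.0, -0.0, 0.0], [0.0, -0.0001, 0.0001], [0.0, 0.0, 0.0], [0.0, 0.0, 0.0001], [0.0, -0.0, -0.0], [0.0, -0.0, 0.0]]
max 0.05 0.0003
```

Now I push in −tool x, about 110 mm in total.

{"method": "play_rows", "body": {
  "claw": [1, 1, 1, 1, 1, 1, 1, 1],
  "delta_pos": [
    [-0.05, 0.003, 0],
    [-0.05, 0.003, 0],
    [-0.05, 0.003, 0],
    [-0.05, 0.003, 0],
    [-0.05, 0.003, 0],
    [-0.05, 0.003, 0],
    [-0.05, 0.003, 0],
    [-0.05, 0.003, 0]
  ],
  "delta_rot": [
    [0, 0, 0],
    [0, 0, 0],
    [0, 0, 0],
    [0, 0, 0],
    [0, 0, 0],
    [0, 0, 0],
    [0, 0, 0],
    [0, 0, 0]
  ]
}}

```text
time: 23.15
ee_pos: [0.4968, 0.3501, 0.1653]
eef_rot: [0.743, 0.669, 0.001, -0.0]
ft_force: [-0.1, 0.4, -0.0]
width: 0.0005
grip_force: 0.2
```

{"method": "play_rows", "body": {
  "claw": [1, 1, 1, 1, 1, 1, 1, 1],
  "delta_pos": [
    [-0.05, 0.003, 0],
    [-0.05, 0.003, 0],
    [-0.05, 0.003, 0],
    [-0.04, 0.003, 0],
    [0, 0, 0],
    [0, 0, 0],
    [0, 0, 0],
    [0, 0, 0]
  ],
  "delta_rot": [
    [0, 0, 0],
    [0, 0, 0],
    [0, 0, 0],
    [0, 0, 0],
    [0, 0, 0],
    [0, 0, 0],
    [0, 0, 0],
    [0, 0, 0]
  ]
}}

```text
time: 23.95
ee_pos: [0.495, 0.3135, 0.1651]
eef_rot: [0.743, 0.669, 0.001, -0.001]
ft_force: [-0.6, -0.5, 0.7]
width: 0.0005
grip_force: 0.0
```

{"method": "play_rows", "body": {
  "claw": [1, 1, 1, 1, 1, 1, 1, 1],
  "delta_pos": [
    [0, 0, -0.1],
    [0, 0, -0.15],
    [0, 0, -0.15],
    [0.1, 0, -0.15],
    [0.15, 0, -0.1],
    [0.2, 0, 0],
    [0.2, 0, 0],
    [0.1, 0, 0]
  ],
  "delta_rot": [
    [0, 0, 0],
    [0, 0, 0],
    [0, 0, 0],
    [0, 0, 0],
    [0, 0, 0],
    [0, 0, 0],
    [0, 0, 0],
    [0, 0, 0]
  ]
}}

```text
time: 24.75
ee_pos: [0.5093, 0.4654, 0.2946]
eef_rot: [0.742, 0.67, 0.001, -0.001]
ft_force: [-0.9, -0.0, -0.5]
width: 0.0004
grip_force: 0.0
```

```bash
python3 - <<'E'
from plan import *
show();shot("scene","pics/s7.png");shot("top","pics/t7.png")
A=cv2.imread("pics/s7.png")[60:310,190:460];B=cv2.imread("pics/t7.png")[90:260,80:400]
cv2.imwrite("pics/c7.png",np.vstack([np.hstack([cv2.resize(A,(324,300)),np.zeros((300,316,3),np.uint8)]),cv2.resize(B,(640,300))]) if 0 else np.hstack([cv2.resize(A,(324,300)),cv2.resize(B,(470,300))]))
E
```

```text
t 24.75 grip [0.5093 0.4653 0.3133] psi -95.8 th 0.2 w 0.0004 F 0.0 ft [-0.9 -0.  -0.5] q [-0.23  0.64 -1.01  1.1   0.53  1.65 -1.19]
```

View pics/c7.png

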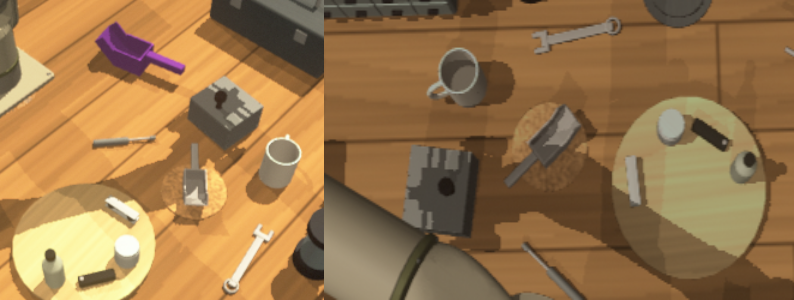

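The lid is shut with its knob on top at (220,97), the cup stands upright on the mat at (195,185), and the turntable items are unmoved. The arm touches nothing, so I hand in.

```bash
python3 -c "
from bench import r
print(r.close_job())"
```

```text
the job is handed in; nothing more can be done
None
```

I handed the job in at about 25 s of the 72 s allowed: the cup looked empty after pouring, with bolts seen in the bin (not counted). It stands upright on the mat, the lid is shut and nothing else looks moved; no verdict was returned.

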